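# Get the long ruler out of a part-open drawer and hold it up

### The arm

A 7-joint arm with a two-finger parallel gripper is mounted at the origin on the work surface. World frame = base frame: x ahead of the robot, y to its left, z up, the work surface at z = 0. Lengths are in m, angles in degrees, forces in N, time in s.
With the tool pointing down it reaches from about 0.425 to 0.875 m from the base axis. Payload 4.7 kg.
Tool frame: the origin (TCP) lies midway between the tips of the shut fingers; the grasp point (between the pads) lies 19 mm behind it; z points along the fingers, y is the line along which they close (so a half turn about z gives the same grasp; the last joint's range is limited). The gripper opens to 87 mm and grips with 3 to 60 N. Pads are 19 mm wide; open, the fingers measure 117 mm over their backs; the gripper's body (75 mm by 190 mm) begins 51 mm behind the grasp point.
Start: joints at [-66.285, 18.392, -4.016, 83.108, 1.295, 78.541, -3.26], TCP at [0.253, 0.599, 0.223] pointing down, gripper open.
Joint ranges: [-163.93, 163.93], [-17.29, 119.83], [-79.2, 71.16], [3.27, 140.29], [-89.18, 269.18], [5.43, 117.66], [-154.24, 154.24]. Speed limits (degrees/s): [147.25, 147.25, 180, 180, 180, 180, 180].

### API

Orientations are given as [roll, pitch, yaw] about the fixed x, y, z axes, in that order (R = Rz(yaw) Ry(pitch) Rx(roll)).
In Python, from cell import env, viewer, boxes_of, masks_of gives the robot as it stands. The module is installed in compiled form; this text tells all that it offers.
- The arm moves only by the tool apply_moves, never from a script. Its argument "moves" is a list of rows, each a list of 7 numbers: the shift along the tool's x, y, z scaled (see below), then the turn, a rotation vector about the tool's x, y, z scaled (see below), then the opening, from 0 (shut) to 1 (fully open). A call has 1 to 20 rows; each row is the pose to reach, as a shift and turn from the pose commanded when the call began, along the tool's axes at that moment; what a row does not reach only later rows make up. The controller multiplies each number of a shift by 0.2 m and each number of a turn by 1.5 rad. A row lasts 1/10 s, in which the tool goes at most 50 mm and 8.59 degrees, less where a joint would pass 70% of its speed; a pose out of reach is approached as far as the arm can. A call with a number of a shift or a turn outside -1 to 1 is refused whole. A call with a gripper value outside its range is refused whole. The fingers move at their own pace and stop on an object; "grip_force" is the grip in N (left out, the last holds). Time passes only in rows, so rows that repeat a pose let the fingers close. It gives the time, the measured TCP pose, the force, the opening and the grip force at its end, in the units of the state.
- env.get_obs(): the state, without advancing time (a new reading comes with each control period).
- viewer.read_camera(name): name is "scene" or "top" or "wrist"; returns the picture (480x640x3 uint8, red, green, blue); there is no depth.
- viewer.get_calibration(name): a dict with "fov_y" (degrees; the focal length in pixels is half the picture's height over the tangent of half this angle, whatever the lens; pixels are square), "cx", "cy" (the principal point, pixels), "k1" (the pictures are not rectified: a ray, as slopes to the right and down, at radius r is drawn at 1 + k1 r^2 times it, then the intrinsics apply), "position" and "orientation" of the camera in the world. Camera axes: x right, y up, looking along -z (the intrinsics and any distortion apply to the point x, -y, -z); pixel columns grow to the right and rows downward; lengths in m; the calibration is good to about 2 mm. A picture is of the moment at which its call begins: read the wrist's pose just before it. get_calibration takes no time and is no camera call; for the wrist camera it gives the pose at the moment of the call.
- env.sign_off(): hands the job in; it is judged then, once.
Trained networks look in the newest picture that a camera, given by its name, has taken for a name from the list of things; names that differ only in an ending like _2 or _b are one class to them, and where a whole thing is asked for, a point or a joint stands for the part that bears it (a point fixed in the world has none). Each returns a list of dicts, best first, with "conf" (0 to 1); they miss things now and then, are a little off and sometimes report something else, mostly with a low value. They report only what shows in the picture. A call takes as long as a camera call.
- boxes_of(camera, target): "location" ([column, row] in pixels, amid what is visible of it).
- masks_of(camera, target): "pixels" (480x640 bool, what is visible of it) and "location" ([column, row] in pixels, amid what is visible of it).
The state is a dict: "time_s": time; "qpos": joint angles; "joint_velocities": joint speeds; "effort": joint torques, N m; "tool_pos": TCP position; "tool_rot": TCP orientation; "force": force on the tool from outside, world axes, zero at the start; "wrist_torque": the same for the moment, N m; "grip_width": finger opening in m; "grasp_force": force on a finger pad.
Only numpy, scipy, OpenCV 4.12 (cv2) and the standard library are available. Lean on these libraries where they do the work, as an engineer would, in place of code of your own. Each camera call takes 0.05 s, during which the arm holds its last target. There are 200 camera calls.

### The job

Take the red-ridged ruler out of the part-open desk drawer: it is longer than the gap and the drawer opens no farther, so tilt it, raise its front end over the drawer front and draw it out diagonally, rear end last. Finish still holding it steady in the gripper, every part of it at least 5 cm higher than the top of the drawer unit and touching nothing else. Leave the mug, the stapler and the sticky notes where they are.

Things in the scene. Friction and masses are not known exactly. Their poses are not given: they have to be found in the camera images.
- unit: Low grey desk drawer unit, fixed. Origin on the desk (z = 0) under the middle of the front edge of its top board; z up; the drawer stands open along its -y. Cabinet: x -95 to 95 mm, y 0 to 320, top face 74 mm above the desk, underside of top board 66 mm. The drawer cannot move; the opening from above is 160 mm (along y) by 150 mm.
- drawer_floor (a point): Middle of the opening, on the drawer's black floor, 10 mm above the desk; axes as the unit's; 80 mm from the cabinet's front edge and from the drawer front's inner face. Drawer inside: 150 mm wide, running 142 mm back under the cabinet; side walls 8 mm thick, 50 mm high above the desk.
- drawer_front (a point): Middle of the upper edge of the drawer front, 70 mm above the desk. The front is 12 mm thick (unit's y from -172 to -160 mm) and 190 mm wide, with a small steel knob on its outer side, to y = -186.
- ruler_mid (a point): Centre (half-way up, 9 mm above its underside) of a rigid ruler 250 mm long, 0.09-0.16 kg: aluminium base 40 mm wide, 4 thick; along all of it a red ridge 10 mm wide, 14 tall (18 in all), to pinch from above. Its y axis runs along it, -y to its front end; z up. It lies flat on the drawer floor, lengthwise; about the rear half is hidden under the cabinet.
- ruler_front (a point): Middle of the ruler's front end (the end near the drawer front), 2 mm above its underside, 125 mm from its centre.
- ruler_rear (a point): Middle of the ruler's rear end (the end under the cabinet), 2 mm above its underside, 125 mm from its centre.
- mug_mid (a point): Centre of a loose white mug, 82 mm across, 95 mm high, with a handle, standing on the desk. Bystander.
- stapler_mid (a point): Centre of a loose blue and black stapler, 130 x 34 x 54 mm, on the desk. Bystander.
- notes_mid (a point): Centre of a loose yellow block of sticky notes, 76 x 76 x 25 mm, on top of the drawer unit towards its back. Bystander.

How it is judged (in metres and radians):
On the way:
1. the ruler is tilted: its front end is raised above the drawer front while its rear end is still inside, under the cabinet's top board (height (world z) of ruler_front above 0.072 m and y of ruler_rear in the frame of unit above 0 m and height (world z) of ruler_rear below 0.066 m), for 0.1 s.
At the end, for the whole second after the job is handed in: Both ends of the ruler (points 2 mm above its underside) are over 126 mm above the desk, 50 mm above the unit; it is gripped (over 1 N), touches neither unit nor bystanders and is at rest (under 0.03 m/s, 0.2 rad/s); mug, stapler and notes are within 40 mm of their starts (height (world z) of each of ruler_front, ruler_rear above 0.126 m and contact force between ruler and the fingers above 1 N and contact force between ruler and unit below 0.1 N and contact force between ruler and mug below 0.1 N and contact force between ruler and stapler below 0.1 N and contact force between ruler and notes below 0.1 N and distance of each of mug_mid, stapler_mid, notes_mid from where it was at the start of the episode below 0.04 m and linear speed of ruler below 0.03 m/s and angular speed of ruler below 0.2 rad/s); the arm keeps its last pose, push and grip.
It fails at once if the mug is shifted or knocked (more than 40 mm) (distance of mug_mid from where it was at the start of the episode above 0.04 m).
It fails at once if the stapler is shifted or knocked (more than 40 mm) (distance of stapler_mid from where it was at the start of the episode above 0.04 m).
It fails at once if the block of sticky notes is shifted or knocked (more than 40 mm) (distance of notes_mid from where it was at the start of the episode above 0.04 m).
It also fails if it takes over 38 s, if anything falls off the work surface, if the arm or the gripper's body presses on something with over 40 N, if the wrist force passes 120 N, or if a joint passes its speed limit or range.

## Working session

There is one attempt and no reset: what is moved stays moved. The work goes in short steps, Python scripts to look and compute and a tool call to move; the robot and the scene stay as the last step left them, time stands still between calls to the robot, and variables do not carry over. Pictures are saved under pics/ and viewed, at most 10 in all, crops included, and the job is handed in when it is done.

Besides the shell and the picture viewer there is one more tool, called in YAML: its name, and indented under it one key for each argument. apply_moves: Moves the arm, as the interface text tells. Shifts and turns lie within -1 to 1; 1 stands for 0.2 m of shift or 1.5 rad of turn. Its arguments: {"type":"object","properties":{"moves":{"type":"array","items":{"type":"array","items":{"type":"number","minimum":-1,"maximum":1}}},"grip_force":{"type":"number"}},"required":["moves"]}

```bash
mkdir -p pics
cat > h.py <<'E'
import numpy as np, cv2
from scipy.spatial.transform import Rotation as R
from cell import env, viewer, boxes_of, masks_of
def rot(o):
    o=np.array(o,float)
    return o if o.shape==(3,3) else (R.from_euler('xyz',o,degrees=True).as_matrix() if o.size==3 else R.from_quat(o).as_matrix())
def K(c):
    f=240/np.tan(np.radians(c['fov_y'])/2); return f
def proj(c,P):
    p=(np.atleast_2d(P)-c['position'])@rot(c['orientation']); s=np.c_[p[:,0],-p[:,1]]/-p[:,2:3]
    s=s*(1+c['k1']*(s**2).sum(1,keepdims=True)); return s*K(c)+[c['cx'],c['cy']]
def at_z(c,uv,z):
    d=(np.atleast_2d(uv)-[c['cx'],c['cy']])/K(c); s=d.copy()
    for _ in range(20): s=d/(1+c['k1']*(s**2).sum(1,keepdims=True))
    r=np.c_[s[:,0],-s[:,1],-np.ones(len(s))]@rot(c['orientation']).T
    o=np.array(c['position']); return o+r*((z-o[2])/r[:,2:3])
def shot(n,fn):
    c=viewer.get_calibration(n); im=viewer.read_camera(n); cv2.imwrite('pics/'+fn,im[:,:,::-1]); return c,im
E
python3 - <<'E'
from h import *
for n in ['top','scene']:
    c,im=shot(n,n+'0.png'); print(n,c)
    for t in ['unit','drawer_floor','drawer_front','ruler_mid','ruler_front','mug_mid','stapler_mid','notes_mid']:
        print(t,[(np.round(b['location']),round(b['conf'],2)) for b in boxes_of(n,t)[:2]])
print(env.get_obs())
E
```

```text
top {'fov_y': 56.04653467732375, 'cx': 318.5410083357151, 'cy': 241.3910341517444, 'k1': -0.002631808260128508, 'position': array([0.42171475, 0.02351835, 1.11007296]), 'orientation': array([  7.54825146,  -1.2898703 , -91.52859405])}
unit [(array([245., 242.]), 0.79)]
drawer_floor [(array([246., 247.]), 0.88)]
drawer_front [(array([244., 244.]), 0.91)]
ruler_mid [(array([309., 261.]), 0.65), (array([457., 282.]), 0.62)]
ruler_front [(array([306., 261.]), 0.89)]
mug_mid [(array([453., 283.]), 0.88)]
stapler_mid [(array([475., 189.]), 0.8)]
notes_mid [(array([191., 229.]), 0.56)]
scene {'fov_y': 48.67894423676637, 'cx': 320.4525803188867, 'cy': 247.6804548094116, 'k1': -0.0665546310929308, 'position': array([1.30978517, 0.7790507 , 0.86584185]), 'orientation': array([ 53.80545784,  -1.21288951, 136.98248189])}
unit [(array([381., 305.]), 0.98), (array([400., 309.]), 0.21)]
drawer_floor [(array([376., 305.]), 0.84)]
drawer_front [(array([374., 303.]), 0.77)]
ruler_mid [(array([330., 256.]), 0.71), (array([375., 307.]), 0.17)]
ruler_front [(array([330., 258.]), 0.56)]
mug_mid [(array([274., 191.]), 0.62)]
stapler_mid [(array([195., 215.]), 0.7)]
notes_mid [(array([400., 310.]), 0.88)]
{'time_s': 0.9, 'qpos': array([-66.28488573,  18.39217893,  -4.0152862 ,  83.10881179,
         1.29423774,  78.54138964,  -3.26202399]), 'joint_velocities': array([-0.02240756, -0.08769167,  0.0017292 , -0.13197016, -0.03704431,
        0.04271305,  0.02253251]), 'effort': array([-2.90218322e-04, -4.91092944e+01, -4.03322680e-01, -3.12771785e+01,
       -6.37321151e-02,  3.36494192e-02,  9.25568997e-06]), 'tool_pos': array([0.25304024, 0.59873178, 0.22257245]), 'tool_rot': array([1.79997291e+02, 2.33113805e-03, 1.57090762e+02]), 'force': array([-1.72340414, -0.4181905 ,  0.52275267]), 'wrist_torque': array([ 0.00779868,  0.01302018, -0.07836908]), 'grasp_force': 0.0, 'grip_width': 0.08708779724092572}
```

View pics/top0.png

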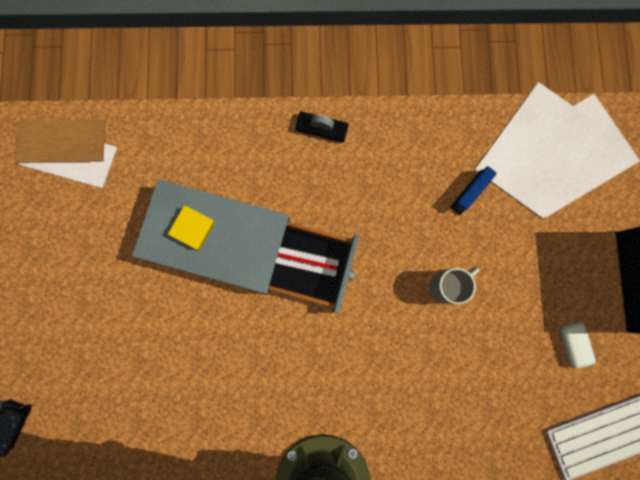

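View pics/scene0.png

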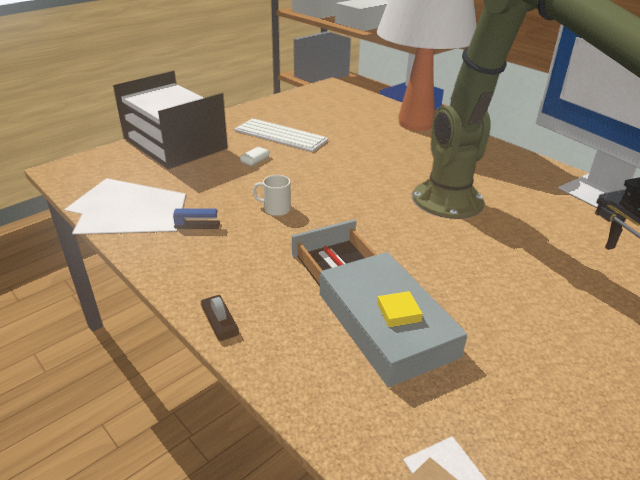

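Top view: the grey unit's corners are near (158,181), (290,217), (268,292) and (135,258). The ruler's front end is at about (338,267), with the mug beyond it at (455,286). The scene view agrees.

```bash
cat > m.py <<'E'
from h import *
from scipy.optimize import least_squares
c=viewer.get_calibration('top'); im=cv2.imread('pics/top0.png')
# unit top board + drawer front corners
px=np.array([[158,181],[290,217],[268,292],[135,258]],float)
g=cv2.cvtColor(im,cv2.COLOR_BGR2GRAY); px=cv2.cornerSubPix(g,px.astype(np.float32).reshape(-1,1,2),(6,6),(-1,-1),(3,30,.01)).reshape(-1,2)
print(px.round(1))
L=np.array([[95,320,74],[95,0,74],[-95,0,74],[-95,320,74]])/1000
def tf(p,L): 
    a=p[2]; return np.c_[p[0]+np.cos(a)*L[:,0]-np.sin(a)*L[:,1],p[1]+np.sin(a)*L[:,0]+np.cos(a)*L[:,1],L[:,2]]
W=at_z(c,px,.074); d=W[0]-W[1]; a0=np.arctan2(d[1],d[0])-np.pi/2
s=least_squares(lambda p:(proj(c,tf(p,L))-px).ravel(),[*W[1:3].mean(0)[:2],a0])
p=s.x; print('unit',p[:2],np.degrees(p[2]),'res',s.fun.round(1))
inv=lambda P:((P[:,:2]-p[:2])@np.array([[np.cos(p[2]),-np.sin(p[2])],[np.sin(p[2]),np.cos(p[2])]]))*1000
h=cv2.cvtColor(im,cv2.COLOR_BGR2HSV)
roi=np.zeros(g.shape,bool); roi[240:285,272:345]=1
red=roi&((h[...,0]<8)|(h[...,0]>172))&(h[...,1]>150)&(h[...,2]>80)
wh=roi&(h[...,1]<60)&(h[...,2]>150)
for nm,m,z in [('red',red,.028),('white',wh,.014)]:
    v,u=np.nonzero(m); P=inv(at_z(c,np.c_[u,v],z)); k=np.polyfit(P[:,1],P[:,0],1)
    print(nm,m.sum(),'y range',np.percentile(P[:,1],[0,1,99,100]).round(),'x=',k,'xr',np.percentile(P[:,0],[2,98]).round())
for t,z in [('mug_mid',.095),('stapler_mid',.04),('notes_mid',.1)]:
    print(t,inv(at_z(c,boxes_of('top',t)[0]['location'],z)).round())
E
sed -i '1a viewer.read_camera("top")' m.py; python3 m.py
```

```text
[[153.7 186.5]
 [290.  217. ]
 [266.5 293.3]
 [133.3 263.8]]
unit [0.52863268 0.08978362] -14.389093523280941 res [ 1.  -1.4 -2.  -1.4  2.2  2.3 -1.2  0.3]
red 196 y range [-138. -136.    3.    6.] x= [-3.98156218e-03  5.08371448e+00] xr [1. 9.]
white 523 y range [-109. -107.    9.   11.] x= [-0.01028922  5.20931727] xr [-13.  25.]
mug_mid [[  26. -401.]]
stapler_mid [[ 273. -422.]]
notes_mid [[  7. 203.]]
```

```bash
cat > go.py <<'E'
from h import *
def plan(pos,Rt,n=1):
    o=env.get_obs(); R0=rot(o['tool_rot']); p0=np.array(o['tool_pos'])
    d=np.array(pos)-p0; w=R.from_matrix(R0.T@Rt).as_rotvec()
    print('from',p0.round(4),o['tool_rot'].round(2),'t',o['time_s'])
    for k in range(1,n+1):
        f=k/n; print(k,(R0.T@d*f/.2).round(4),(w*f/1.5).round(4), 'mm',np.linalg.norm(d*f)*1e3)
down=lambda psi:R.from_euler('xyz',[180,0,psi],degrees=True).as_matrix()
E
python3 -c "
from go import *
plan([.516,.021,.2],down(75.6),4)"
```

```text
from [0.253  0.5987 0.2226] [180.     0.   157.09] t 1.1
1 [-0.5839 -0.5372  0.0282] [ 0.     -0.      0.2371] mm 158.78648320441857
2 [-1.1677 -1.0745  0.0564] [ 0.     -0.      0.4741] mm 317.57296640883715
3 [-1.7516 -1.6117  0.0846] [ 0.     -0.      0.7112] mm 476.3594496132558
4 [-2.3355 -2.149   0.1129] [ 0.     -0.      0.9482] mm 635.1459328176743
```

apply_moves:
  moves:
    - [-0.2, -0.18, 0, 0, 0, 0.08, 0.5]
    - [-0.4, -0.36, 0, 0, 0, 0.16, 0.5]
    - [-0.6, -0.54, 0, 0, 0, 0.24, 0.5]
    - [-0.78, -0.72, 0, 0, 0, 0.32, 0.5]
    - [-0.78, -0.72, 0, 0, 0, 0.32, 0.5]

```text
time_s: 1.6
tool_pos: [0.3445, 0.3995, 0.2231]
tool_rot: [180.0, 0.1, 129.0]
force: [-0.1, 0.2, 0.0]
grip_width: 0.0548
grasp_force: 0.0
```

```bash
python3 -c "
from go import *
plan([.516,.021,.2],down(75.6),3)"
```

```text
from [0.3445 0.3995 0.2231] [1.7997e+02 1.4000e-01 1.2899e+02] t 1.6
1 [-0.6701 -0.1748  0.04  ] [0.0003 0.0004 0.2071] mm 138.73886460736944
2 [-1.3402 -0.3496  0.08  ] [0.0007 0.0009 0.4142] mm 277.4777292147389
3 [-2.0103 -0.5245  0.1201] [0.001  0.0013 0.6213] mm 416.2165938221082
```

apply_moves:
  moves:
    - [-0.2, -0.05, 0, 0, 0, 0.07, 0.5]
    - [-0.4, -0.1, 0, 0, 0, 0.14, 0.5]
    - [-0.6, -0.15, 0, 0, 0, 0.21, 0.5]
    - [-0.8, -0.2, 0, 0, 0, 0.28, 0.5]
    - [-1, -0.26, 0, 0, 0, 0.35, 0.5]
    - [-1, -0.26, 0, 0, 0, 0.42, 0.5]
    - [-1, -0.26, 0, 0, 0, 0.5, 0.5]
    - [-1, -0.26, 0, 0, 0, 0.56, 0.5]
    - [-1, -0.26, 0, 0, 0, 0.62, 0.5]

```text
time_s: 2.5
tool_pos: [0.4281, 0.2186, 0.2228]
tool_rot: [180.0, -0.0, 76.2]
force: [-0.7, -0.5, 1.5]
grip_width: 0.044
grasp_force: 0.0
```

```bash
python3 -c "
from go import *
plan([.516,.021,.2],down(75.6),3)"
```

```text
from [0.4281 0.2186 0.2228] [ 1.7998e+02 -3.0000e-02  7.6150e+01] t 2.5
1 [-0.2847  0.221   0.0379] [ 0.0001 -0.0001  0.0021] mm 72.47914978972324
2 [-0.5693  0.4421  0.0758] [ 0.0001 -0.0003  0.0043] mm 144.95829957944648
3 [-0.854   0.6631  0.1137] [ 0.0002 -0.0004  0.0064] mm 217.4374493691697
```

apply_moves:
  moves:
    - [-0.17, 0.13, 0, 0, 0, 0.005, 0.5]
    - [-0.34, 0.26, 0, 0, 0, 0.005, 0.5]
    - [-0.51, 0.39, 0, 0, 0, 0.005, 0.5]
    - [-0.68, 0.52, 0.05, 0, 0, 0.005, 0.5]
    - [-0.854, 0.663, 0.11, 0, 0, 0.0064, 0.5]
    - [-0.854, 0.663, 0.11, 0, 0, 0.0064, 0.5]
    - [-0.854, 0.663, 0.11, 0, 0, 0.0064, 0.5]

```text
time_s: 3.2
tool_pos: [0.5166, 0.0202, 0.2003]
tool_rot: [-180.0, 0.0, 75.7]
force: [-0.4, 1.2, 0.6]
grip_width: 0.0435
grasp_force: 0.0
```

```bash
python3 -c "
from go import *
o=env.get_obs(); print(o['tool_pos'],o['tool_rot'],o['qpos'],o['time_s'])
c,im=shot('wrist','w0.png'); print(c)"
```

```text
[0.51656717 0.02024009 0.20031225] [-1.79965641e+02  5.65098676e-03  7.56541848e+01] [-32.77293078   2.53364012  28.57236573 104.55079712  -1.27089364
  73.26205868 -18.20311851] 3.2
{'fov_y': 67.83864569071007, 'cx': 324.6062613614828, 'cy': 238.4777433274195, 'k1': -0.06912548180905716, 'position': array([0.53657191, 0.09888319, 0.36246488]), 'orientation': array([-17.06533462,   0.05796325, -14.36001787])}
```

View pics/w0.png

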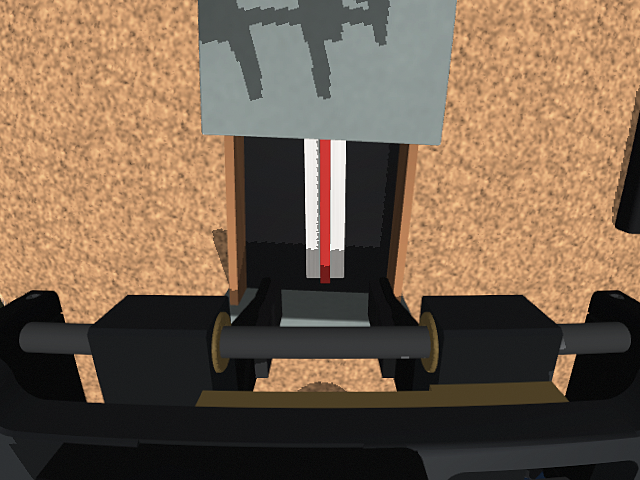

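The wrist view shows the ruler straight below. The ridge runs from (325,140) to (325,282), the front end of the base is at about row 277, and the cabinet's front corners are at (202,133) and (441,144).

```bash
cat > m2.py <<'E'
from go import *
c=viewer.get_calibration('wrist'); im=cv2.imread('pics/w0.png'); h=cv2.cvtColor(im,cv2.COLOR_BGR2HSV)
C=at_z(c,[[202,133],[441,144]],.074); print('corners',C.round(4),np.linalg.norm(C[1]-C[0]))
e=C[1]-C[0]; print('unit yaw',np.degrees(np.arctan2(e[1],e[0])),'origin',C.mean(0).round(4))
red=((h[...,0]<8)|(h[...,0]>172))&(h[...,1]>180)&(h[...,2]>60); red[:142]=0; red[278:]=0; red[:,:310]=0; red[:,340:]=0
v,u=np.nonzero(red); P=at_z(c,np.c_[u,v],.028)
q=P[:,:2]-P[:,:2].mean(0); d=np.linalg.svd(q,full_matrices=0)[2][0]; d*=np.sign(d[1]); m=P[:,:2].mean(0)
print('ridge dir deg',np.degrees(np.arctan2(d[1],d[0])),'mean',m)
F=at_z(c,[[325,277]],.014)[0]; print('front',F, 'ridge front',at_z(c,[[325,283]],.028)[0])
print('edge',at_z(c,[[325,139]],.074)[0])
f=m+d*((F[:2]-m)@d)
for s in (70,80,90,100,125,250): print(s,(f+d*s/1000).round(4))
E
python3 m2.py
```

```text
corners [[0.4421 0.1224 0.074 ]
 [0.6228 0.0679 0.074 ]] 0.18878480945926993
unit yaw -16.794979575704637 origin [0.5324 0.0951 0.074 ]
ridge dir deg 76.00257489493985 mean [0.51789276 0.02912163]
front [ 0.49964793 -0.04457528  0.014     ] ridge front [ 0.49948797 -0.04519408  0.028     ]
edge [0.53457543 0.09358994 0.074     ]
70 [0.5165 0.0234]
80 [0.5189 0.0331]
90 [0.5213 0.0428]
100 [0.5237 0.0525]
125 [0.5298 0.0767]
250 [0.56  0.198]
```

```bash
python3 -c "
from go import *
plan([.5201,.038,.018],down(76.0),1)"
```

```text
from [0.5164 0.0217 0.2005] [-1.7998e+02 -3.0000e-02  7.5800e+01] t 3.25
1 [ 0.0832 -0.0019  0.9128] [-0.0003 -0.0003 -0.0023] mm 183.31104752207628
```

apply_moves:
  moves:
    - [0.083, 0, 0.15, 0, 0, -0.002, 0.5]
    - [0.083, 0, 0.35, 0, 0, -0.002, 0.5]
    - [0.083, 0, 0.55, 0, 0, -0.002, 0.5]
    - [0.083, 0, 0.7, 0, 0, -0.002, 0.5]
    - [0.083, 0, 0.8, 0, 0, -0.002, 0.5]
    - [0.083, 0, 0.8, 0, 0, -0.002, 0.5]
    - [0.083, 0, 0.85, 0, 0, -0.002, 0.5]
    - [0.083, 0, 0.88, 0, 0, -0.002, 0.5]
    - [0.083, 0, 0.91, 0, 0, -0.002, 0.5]
    - [0.083, 0, 0.91, 0, 0, -0.002, 0.5]
    - [0.083, 0, 0.91, 0, 0, -0.002, 0.5]

```text
time_s: 4.35
tool_pos: [0.5208, 0.0369, 0.0189]
tool_rot: [180.0, -0.0, 75.9]
force: [0.7, -0.4, 0.6]
grip_width: 0.0433
grasp_force: 0.0
```

```bash
python3 -c "
from go import *
o=env.get_obs(); print(o['tool_pos'],o['tool_rot'],o['force'],o['qpos'],o['time_s'])
c,im=shot('wrist','w1.png')"
```

```text
[0.52078552 0.03687978 0.01886714] [ 1.79975428e+02 -1.91226712e-02  7.59212187e+01] [ 0.67383975 -0.4317651   0.60366959] [-31.17135066  15.36767953  27.05718378 114.34746601  -8.78856197
  52.19779091 -13.61921494] 4.35
```

View pics/w1.png

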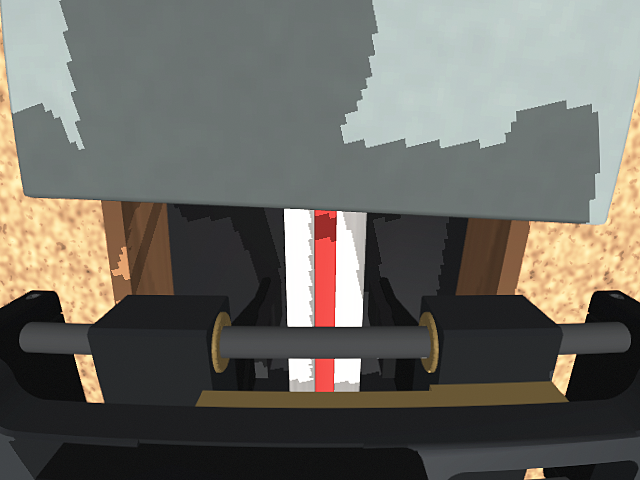

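The fingers (inner edges near columns 270 and 382) straddle the red ridge (column 325) centrally. Next I close the gripper.

apply_moves:
  moves:
    - [0, 0, 0, 0, 0, 0, 0]
    - [0, 0, 0, 0, 0, 0, 0]
    - [0, 0, 0, 0, 0, 0, 0]
    - [0, 0, 0, 0, 0, 0, 0]
    - [0, 0, 0, 0, 0, 0, 0]
    - [0, 0, 0, 0, 0, 0, 0]
    - [0, 0, 0, 0, 0, 0, 0]
  grip_force: 50

```text
time_s: 5.1
tool_pos: [0.5206, 0.0369, 0.0186]
tool_rot: [180.0, -0.0, 75.9]
force: [-0.1, 0.1, -0.4]
grip_width: 0.009
grasp_force: 50.0
```

```bash
cat > t.py <<'E'
from go import *
o=env.get_obs(); R0=rot(o['tool_rot']); print(o['tool_pos'],o['grip_width'],o['grasp_force'])
# tilt about rear end: tool frame x=to rear, z=down. rear bottom at (165,0,+7mm) from tcp
piv=np.array([.165,0,.009])
for th in (3,6,9,12,14,15):
    for sg in (1,):
        Rr=R.from_euler('y',th*sg,degrees=True).as_matrix(); d=piv-Rr@piv
        print(th,(d/.2).round(4),'roty',round(np.radians(th)*sg/1.5,4), 'front z change mm', ((Rr@(np.array([-.085,0,0])-0)+d)[2]*-1e3).round(1))
E
python3 t.py
```

```text
[0.52063126 0.03689258 0.01860022] 0.008977651033687204 49.996386766433716
3 [-0.0012  0.      0.0432] roty 0.0349 front z change mm -13.1
6 [-0.0002  0.      0.0865] roty 0.0698 front z change mm -26.2
9 [0.0031 0.     0.1296] roty 0.1047 front z change mm -39.2
12 [0.0087 0.     0.1725] roty 0.1396 front z change mm -52.2
14 [0.0136 0.     0.2009] roty 0.1629 front z change mm -60.7
15 [0.0165 0.     0.2151] roty 0.1745 front z change mm -65.0
```

apply_moves:
  moves:
    - [0, 0, -0.01, 0, 0, 0, 0]
    - [0.003, 0, -0.045, 0, -0.029, 0, 0]
    - [0.006, 0, -0.08, 0, -0.058, 0, 0]
    - [0.013, 0, -0.117, 0, -0.087, 0, 0]
    - [0.02, 0, -0.152, 0, -0.116, 0, 0]
    - [0.03, 0, -0.187, 0, -0.145, 0, 0]
    - [0.04, 0, -0.222, 0, -0.1745, 0, 0]
    - [0.04, 0, -0.222, 0, -0.1745, 0, 0]
    - [0.04, 0, -0.222, 0, -0.1745, 0, 0]
    - [0.04, 0, -0.222, 0, -0.1745, 0, 0]

```text
time_s: 6.1
tool_pos: [0.5221, 0.0437, 0.0627]
tool_rot: [-180.0, 15.0, 75.9]
force: [-0.0, -0.7, -1.0]
grip_width: 0.0094
grasp_force: 50.0
```

```bash
python3 -c "
from go import *
o=env.get_obs(); print(o['tool_pos'],o['tool_rot'],o['force'],o['wrist_torque'],o['qpos'],o['grip_width'],o['grasp_force'],o['time_s'])
c,im=shot('scene','s1.png'); cv2.imwrite('pics/s1c.png',cv2.resize(im[190:370,260:500,::-1],None,fx=3,fy=3))"
```

```text
[0.52205015 0.04372296 0.06265268] [-179.96933988   14.98884321   75.86426349] [-0.0032502  -0.7290355  -0.96897558] [ 0.20705386  0.00861275 -0.00504331] [-41.20838843  17.60279961  28.28352546 107.60891285   5.55196489
  63.959715   -30.43707178] 0.009424573013101786 49.99665319919586 6.1
```

View pics/s1c.png

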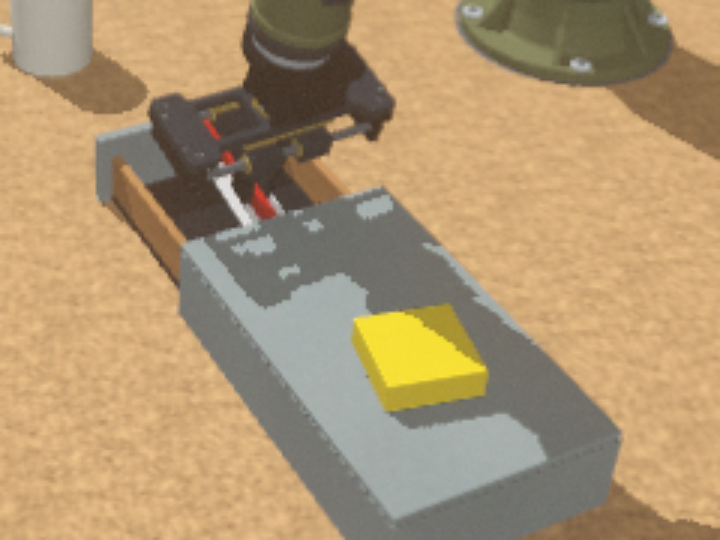

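The ruler is tilted, with its front by the drawer front and nothing jammed; the force is only its weight. Next I draw it along its own axis.

apply_moves:
  moves:
    - [-0.03, 0, 0, 0, 0, 0, 0]
    - [-0.06, 0, 0, 0, 0, 0, 0]
    - [-0.1, 0, 0, 0, 0, 0, 0]
    - [-0.14, 0, 0, 0, 0, 0, 0]
    - [-0.18, 0, 0, 0, 0, 0, 0]
    - [-0.18, 0, 0, 0, 0, 0, 0]

```text
time_s: 6.75
tool_pos: [0.5139, 0.0092, 0.0728]
tool_rot: [180.0, 15.0, 75.8]
force: [0.2, 0.2, -0.6]
grip_width: 0.0094
grasp_force: 50.0
```

```bash
python3 -c "
from go import *
o=env.get_obs(); print(o['tool_pos'],o['tool_rot'],o['force'],o['wrist_torque'],o['qpos'],o['time_s'])
c,im=shot('wrist','w2.png')"
```

```text
[0.51385351 0.00918551 0.07275704] [179.97121138  14.99851754  75.78796729] [ 0.21873585  0.22122349 -0.58769647] [ 0.24335991  0.02778461 -0.00696432] [-39.65779103  15.07124707  29.63525424 109.37556591   6.9345109
  63.92862859 -28.08017024] 6.75
```

View pics/w2.png

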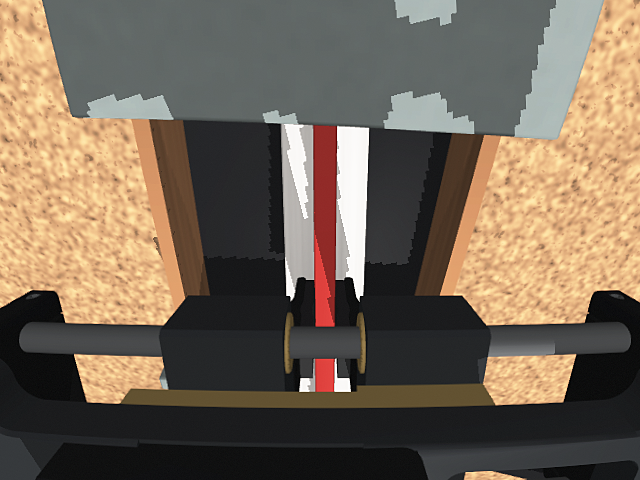

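The grip is straight: the ridge is at column 325 and the ruler runs under the cabinet without contact. I keep drawing it out.

apply_moves:
  moves:
    - [-0.05, 0, 0, 0, 0, 0, 0]
    - [-0.1, 0, 0, 0, 0, 0, 0]
    - [-0.15, 0, 0, 0, 0, 0, 0]
    - [-0.2, 0, 0, 0, 0, 0, 0]
    - [-0.25, 0, 0, 0, 0, 0, 0]
    - [-0.3, 0, 0, 0, 0, 0, 0]
    - [-0.35, 0, 0, 0, 0, 0, 0]
    - [-0.4, 0, 0, 0, 0, 0, 0]
    - [-0.45, 0, 0, 0, 0, 0, 0]
    - [-0.5, 0, 0, 0, 0, 0, 0]
    - [-0.5, 0, 0, 0, 0, 0, 0]
    - [-0.5, 0, 0, 0, 0, 0, 0]

```text
time_s: 8.0
tool_pos: [0.4906, -0.0827, 0.0982]
tool_rot: [180.0, 15.0, 75.9]
force: [-0.2, 1.1, -0.5]
grip_width: 0.0094
grasp_force: 50.0
```

```bash
python3 -c "
from go import *
o=env.get_obs(); print(o['tool_pos'],o['tool_rot'],o['force'],o['wrist_torque'],o['qpos'],o['time_s'])
c,im=shot('wrist','w3.png')"
```

```text
[ 0.49061257 -0.08271471  0.0981913 ] [179.98694724  14.9648644   75.90663266] [-0.20066336  1.08229804 -0.52161736] [0.2368631  0.0026975  0.02066031] [-34.88691645   9.14757061  33.47797196 112.66491562  10.42315675
  64.14492136 -20.57953039] 8.0
```

View pics/w3.png

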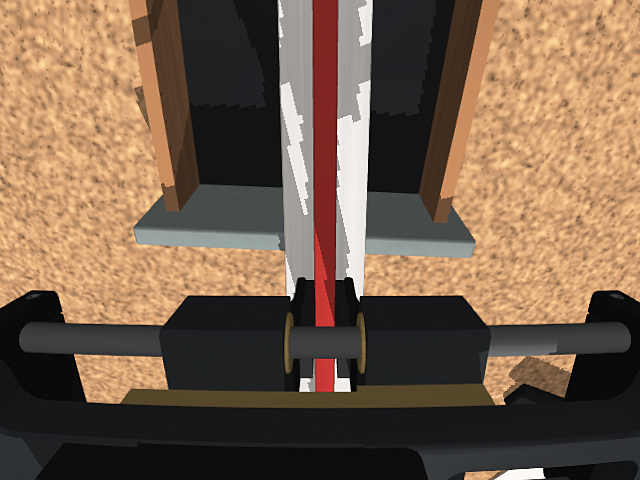

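The picture shows the ruler over the drawer front. By the distance drawn, its rear end is about 2 cm clear of the cabinet, so I lift it straight up.

apply_moves:
  moves:
    - [-0.013, 0, -0.048, 0, 0, 0, 0]
    - [-0.026, 0, -0.097, 0, 0, 0, 0]
    - [-0.04, 0, -0.15, 0, 0, 0, 0]
    - [-0.06, 0, -0.22, 0, 0, 0, 0]
    - [-0.08, 0, -0.3, 0, 0, 0, 0]
    - [-0.1, 0, -0.37, 0, 0, 0, 0]
    - [-0.12, 0, -0.45, 0, 0, 0, 0]
    - [-0.14, 0, -0.52, 0, 0, 0, 0]
    - [-0.16, 0, -0.6, 0, 0, 0, 0]
    - [-0.18, 0, -0.67, 0, 0, 0, 0]
    - [-0.18, 0, -0.67, 0, 0, 0, 0]
    - [-0.18, 0, -0.67, 0, 0, 0, 0]
    - [-0.18, 0, -0.67, 0, 0, 0, 0]
    - [-0.18, 0, -0.67, 0, 0, 0, 0]
    - [-0.18, 0, -0.67, 0, 0, 0, 0]

```text
time_s: 9.55
tool_pos: [0.4902, -0.0829, 0.2363]
tool_rot: [-179.9, 15.0, 75.9]
force: [0.2, 0.3, -1.5]
grip_width: 0.0091
grasp_force: 50.0
```

```bash
python3 -c "
from go import *
o=env.get_obs(); print(o['tool_pos'],o['tool_rot'],o['force'],o['joint_velocities'].round(2),o['grasp_force'],o['time_s'])
c,im=shot('scene','s2.png')"
```

```text
[ 0.49020077 -0.08291046  0.2363174 ] [-179.94119797   15.0322965    75.94299204] [ 0.23735547  0.26010216 -1.54154361] [ 0.06 -0.07 -0.03 -0.26  0.07  0.13 -0.05] 49.996671080589294 9.55
```

View pics/s2.png

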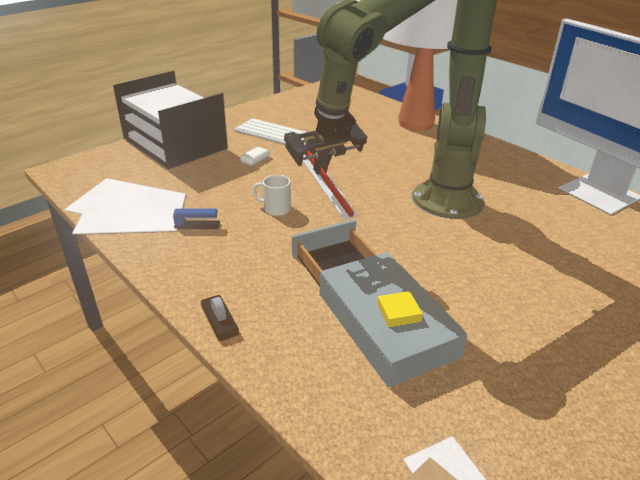

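The ruler is held well clear at (310,160)–(350,215), and the mug, stapler and notes haven't moved. I check the rear end's height against the picture before handing in.

```bash
python3 -c "
from go import *
o=env.get_obs(); Rt=rot(o['tool_rot']); c=viewer.get_calibration('scene')
for dr in (0,5,15):
  r=np.radians(dr); P=o['tool_pos']+Rt@np.array([.165*np.cos(r),0,.003+.165*np.sin(r)]); print(dr,P[2],proj(c,P))
P=o['tool_pos']+Rt@np.array([.165,0,.003])
if P[2]>.16: print(env.sign_off())"
```

```text
0 0.19074701844813327 [[351.74818354 216.14051226]]
5 0.17702080344833768 [[350.47127382 220.12382838]]
15 0.15095964313070465 [[347.25977881 226.68633444]]
the job is handed in; nothing more can be done
None
```

The ruler is out of the drawer and held steady in the gripper, its lowest end about 19 cm above the desk (about 11.5 cm above the unit). The mug, stapler and notes are where they were, and the job is handed in at about 9.6 s; no verdict was returned.

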